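Unload the wet bat from the bat carrier into the drying rack

ROBOT

A 7-joint arm with a two-finger parallel gripper is mounted at the origin on the work surface. World frame = base frame: x ahead of the robot, y to its left, z up, the work surface at z = 0. Lengths are in m, angles in rad, forces in N, time in s.
With the tool pointing down it reaches from about 0.4 to 0.85 m from the base axis. Payload 10.4 kg.
Tool frame: the origin (TCP) lies midway between the tips of the shut fingers; the grasp point (between the pads) lies 19 mm behind it; z points along the fingers, y is the line along which they close (so a half turn about z gives the same grasp; the last joint's range is limited). The gripper opens to 87 mm and grips with 3 to 60 N. Pads are 19 mm wide; open, the fingers measure 117 mm over their backs; the gripper's body (75 mm by 190 mm) begins 51 mm behind the grasp point.
Start: joints at [-1.283, 0.332, -0.065, 1.46, 0.022, 1.35, -0.088], TCP at [0.191, 0.595, 0.223] pointing down, gripper open.
Joint ranges: [-2.6, 2.6], [-0.5, 2.12], [-1.47, 1.34], [0.16, 2.42], [-1.27, 4.41], [0.06, 2.06], [-2.6, 2.6]. Speed limits (rad/s): [2.22, 2.22, 2.79, 2.79, 3.14, 3.14, 3.14].

INTERFACE

Orientations are given as a unit quaternion [x, y, z, w].
In Python, from bench import r gives the robot as it stands.
- The arm moves only by the tool carry_out, never from a script. Its argument "steps" is a list that holds one entry, the list of rows, each a list of 6 numbers: the shift along the tool's x, y, z in cm, then the turn, a rotation vector about the tool's x, y, z in rad. In form: [[[dx, dy, dz, wx, wy, wz], ...]]. A call has 1 to 20 rows; each row is the pose to reach, as a shift and turn from the pose commanded when the call began, along the tool's axes at that moment; what a row does not reach only later rows make up. A row lasts 1/12 s, in which the tool goes at most 41.7 mm and 7.16 degrees, less where a joint would pass 70% of its speed; a pose out of reach is approached as far as the arm can. A call with a gripper value outside its range is refused whole. "hand" is the closure, from -1 (fully open) to 1 (shut), set as the call begins (left out, the last holds). The fingers move at their own pace and stop on an object; "squeeze" is the grip in N (left out, the last holds). Time passes only in rows, so rows that repeat a pose let the fingers close. It gives the time, the measured TCP pose, the force, the opening and the grip force at its end, in the units of the state.
- r.read_state(): the state, without advancing time (a new reading comes with each control period).
- r.camera(name): name is "side" or "top"; returns the picture (420x560x3 uint8, red, green, blue); there is no depth.
- r.camera_params(name): a dict with "fx", "fy", "cx", "cy" (pixels), "view" (4x4, takes a point from world to camera coordinates). Camera axes: x right, y up, looking along -z (the intrinsics and any distortion apply to the point x, -y, -z); pixel columns grow to the right and rows downward; lengths in m; the calibration is good to about 2 mm. A picture is of the moment at which its call begins. camera_params takes no time and is no camera call.
- r.close_job(): hands the job in; it is judged then, once.
The state is a dict: "time": time; "joint_positions": joint angles; "joint_vel": joint speeds; "joint_torque": joint torques, N m; "ee_pos": TCP position; "eef_rot": TCP orientation; "ft_force": force on the tool from outside, world axes, zero at the start; "torque": the same for the moment, N m; "width": finger opening in m; "grip_force": force on a finger pad.
Only numpy, scipy, OpenCV 4.12 (cv2) and the standard library are available. Lean on these libraries where they do the work, as an engineer would, in place of code of your own. Each camera call takes 0.05 s, during which the arm holds its last target. There are 200 camera calls.

TASK

The blue bat in the plywood carrier is still wet: lift the keeper bar straight up out of its two brackets and lay it gently lengthwise on the ware board. Then take the blue bat out and push it down into the empty spring-clip slot of the white drying rack, centred and fully home on the tray floor. Leave the other bats and everything else on the bench where they are.

Things in the scene. Friction and masses are not known exactly. Their poses are not given: they have to be found in the camera images.
- carrier: fixed plywood bat carrier, 166 (x) x 306 (y) mm, lips 22 mm high, origin at the centre of its underside, floor 12 mm up. Three bats stand on the floor at y = -70, 0, +70 mm, flat sides facing along y, each loosely between wooden dowels that reach 67 mm high (13 mm gap). End panels (130 wide, 165 high) at y = -147 and +147 mm carry the two brackets
- bracket_left (a point): middle of the floor of the open steel bracket on top of the carrier's end panel at y = +147 mm, 185 mm above the bench. A U open upward: 22 mm wide inside (x), 18 mm long (y), lips flaring out up to 215 mm above the bench
- bracket_right (a point): the same for the bracket at the carrier's y = -147 mm
- keeper_bar: loose steel bar, 15 mm square, 0.18 to 0.35 kg, level in both brackets, along the carrier's y, across over the bats; 346 mm long with an orange plug (22 x 22 x 12 mm) at each end outside the brackets. Origin at its middle, on its axis, 192 mm up at the start, 30 mm above the bats' tops; y along it. It lifts straight up. Lying on its plugs, its axis is 11 mm above the board
- ware_board: fixed light wooden board, empty, flat on the bench in front of the robot, 90 (x) x 400 (y) x 18 (z) mm. Origin at the centre of its underside; y along its length
- bat_blue: the only blue square bat (flat potter's throwing board) standing upright: 150 wide (x), 10 thick (y), 150 high (z) mm, 0.14 to 0.28 kg. Origin at the middle of its lower edge; x along its width, y through its thickness, z up. In the carrier, in any of its three places
- bat_grey: grey square bat (flat potter's throwing board) standing upright: 150 wide (x), 10 thick (y), 150 high (z) mm, 0.14 to 0.28 kg. Origin at the middle of its lower edge; x along its width, y through its thickness, z up. In the carrier
- bat_brown: brown square bat (flat potter's throwing board) standing upright: 150 wide (x), 10 thick (y), 150 high (z) mm, 0.14 to 0.28 kg. Origin at the middle of its lower edge; x along its width, y through its thickness, z up. In the carrier
- rack: fixed white drying rack: a tray 180 (x) x 250 (y) mm, rim 29 mm high, floor 20 mm up, origin at the centre of its underside. Three slots at y = -70, 0, +70 mm, each for one bat centred at x = 0 with its flat sides facing along y. Two slots hold dry bats, one is empty
- free_slot: empty slot of the rack, any of three; origin on the tray floor at its centre, 20 mm above the bench (where the origin of a bat fully home comes); x along, y across. Two pairs of spring leaves at x = -42 and +42 mm, 25 mm apart at the top (90 mm above the bench), 7 mm at the throat (62 mm). A bat must be pushed down, about 10 N at the throat, then 3 to 5 N, to the floor; the leaves then hold it
- bat_white: white square bat (flat potter's throwing board) standing upright: 150 wide (x), 10 thick (y), 150 high (z) mm, 0.14 to 0.28 kg. Origin at the middle of its lower edge; x along its width, y through its thickness, z up. Dry, in a slot of the rack
- bat_green: green square bat (flat potter's throwing board) standing upright: 150 wide (x), 10 thick (y), 150 high (z) mm, 0.14 to 0.28 kg. Origin at the middle of its lower edge; x along its width, y through its thickness, z up. Dry, in a slot of the rack
- tool_jar: white jar with tools, 90 mm wide, about 230 mm high with the tools; origin under its centre
- bowl: dark bowl, 130 mm wide, 70 high; origin under its centre
- glaze_jar: blue and white glaze jar, 80 mm wide, 110 high, behind the racks; origin under its centre
- rib: flat wooden rib 55 x 100 x 8 mm; origin under its centre
Mind the look-alikes: they are no part of the job. Of the things shaped like the bat_blue, the blue one is meant.

How it is judged:
On the way, in this order (a step that is already met when the one before it is completed fails the run):
1. the keeper bar is lifted clear of both brackets, the blue bat still standing in the carrier (z of keeper_bar in the frame of carrier between 0.225 and 0.5 m and angle between keeper_bar's own y axis and vertical between 1.37 and 1.77 rad and z of bat_blue in the frame of carrier below 0.03 m), for 0.1 s.
2. the keeper bar lies at rest on the ware board, the blue bat still standing in the carrier (z of keeper_bar in the frame of ware_board between 0.022 and 0.036 m and x of keeper_bar in the frame of ware_board between -0.04 and 0.04 m and y of keeper_bar in the frame of ware_board between -0.08 and 0.08 m and angle between the y axis of keeper_bar and the y axis of ware_board, either way round below 0.3 rad and linear speed of keeper_bar below 0.02 m/s and z of bat_blue in the frame of carrier below 0.03 m), for 0.2 s.
3. the blue bat is drawn up out of the carrier's dowels (height (world z) of bat_blue above 0.072 m), for 0.1 s.
At the end, for the whole second after the job is handed in: Blue bat at rest in the free slot: lower edge within 4 mm of the floor, 25 mm of centre along and 6 mm across the slot, upright and square within 0.1 rad. Bar at rest on the ware board: within 40 mm across, 80 mm along, 0.3 rad of its line. Other bats within 20 mm of their start, upright (0.15 rad) (z of bat_blue in the frame of free_slot between -0.003 and 0.004 m and x of bat_blue in the frame of free_slot between -0.025 and 0.025 m and y of bat_blue in the frame of free_slot between -0.006 and 0.006 m and angle between bat_blue's own z axis and vertical below 0.1 rad and angle between the y axis of bat_blue and the y axis of free_slot, either way round below 0.1 rad and linear speed of each of bat_blue, keeper_bar below 0.02 m/s and z of keeper_bar in the frame of ware_board between 0.022 and 0.036 m and x of keeper_bar in the frame of ware_board between -0.04 and 0.04 m and y of keeper_bar in the frame of ware_board between -0.08 and 0.08 m and angle between the y axis of keeper_bar and the y axis of ware_board, either way round below 0.3 rad and distance of each of bat_grey, bat_brown, bat_white, bat_green from where it was at the start of the episode below 0.02 m and angle between each of bat_grey, bat_brown, bat_white, bat_green's own z axis and vertical below 0.15 rad); the robot touches nothing.
It fails at once if another bat is pulled out or shifted by more than 30 mm (distance of any of bat_grey, bat_brown, bat_white, bat_green from where it was at the start of the episode above 0.03 m).
It fails at once if a bystander is moved by more than 40 mm (distance of any of tool_jar, bowl, glaze_jar, rib from where it was at the start of the episode above 0.04 m).
It fails at once if the keeper bar is dropped: it falls faster than 0.5 m/s, from over about 15 mm, out of the fingers (linear speed of keeper_bar above 0.5 m/s and contact force between the fingers and keeper_bar below 0.5 N).
It also fails if it takes over 59 s, if anything falls off the work surface, if the arm or the gripper's body presses on something with over 40 N, if the wrist force passes 120 N, or if a joint passes its speed limit or range.

## Working session

There is one attempt and no reset: what is moved stays moved. The work goes in short steps, Python scripts to look and compute and a tool call to move; the robot and the scene stay as the last step left them, time stands still between calls to the robot, and variables do not carry over. Pictures are saved under pics/ and viewed, at most 10 in all, crops included, and the job is handed in when it is done.

Besides the shell and the picture viewer there is one more tool, called after "Call:" by a JSON object that holds its "op" and its "data", one argument or row to a line. carry_out: Moves the arm, as the interface text tells. Its arguments: {"type":"object","properties":{"steps":{"type":"array","items":{"type":"array","items":{"type":"array","items":{"type":"number"}}}},"hand":{"type":"number"},"squeeze":{"type":"number"}},"required":["steps"]}

```bash
mkdir -p pics; ls
python3 - <<'E'
from bench import r
import cv2,numpy as np
for n in("top","side"):
    im=r.camera(n); cv2.imwrite(f"pics/{n}0.png",im[:,:,::-1]); p=r.camera_params(n); print(n,{k:np.round(v,3).tolist() if not isinstance(v,str) else v for k,v in p.items()})
s=r.read_state(); print({k:np.round(v,3).tolist() for k,v in s.items()})
E
```

```text
pics
top {'fx': 504.478, 'fy': 504.478, 'cx': 286.178, 'cy': 211.61, 'view': [[-0.003, -1.0, -0.002, -0.041], [0.98, -0.004, 0.197, -0.55], [-0.197, -0.001, 0.98, -1.407], [0.0, 0.0, 0.0, 1.0]]}
side {'fx': 452.839, 'fy': 452.839, 'cx': 278.506, 'cy': 210.511, 'view': [[0.948, -0.319, 0.013, -0.511], [0.216, 0.67, 0.711, -0.197], [-0.235, -0.671, 0.703, -1.301], [0.0, 0.0, 0.0, 1.0]]}
{'time': 0.1, 'joint_positions': [-1.283, 0.333, -0.065, 1.461, 0.022, 1.35, -0.089], 'joint_vel': [-0.001, -0.002, 0.0, -0.003, -0.001, 0.001, 0.001], 'joint_torque': [0.002, -62.454, 0.025, -39.071, -0.061, 0.037, 0.0], 'ee_pos': [0.191, 0.595, 0.222], 'eef_rot': [0.155, 0.988, -0.001, -0.0], 'ft_force': [-0.757, 0.302, -0.037], 'torque': [-0.003, -0.034, 0.041], 'grip_force': 0.0, 'width': 0.087}
```

View pics/top0.png

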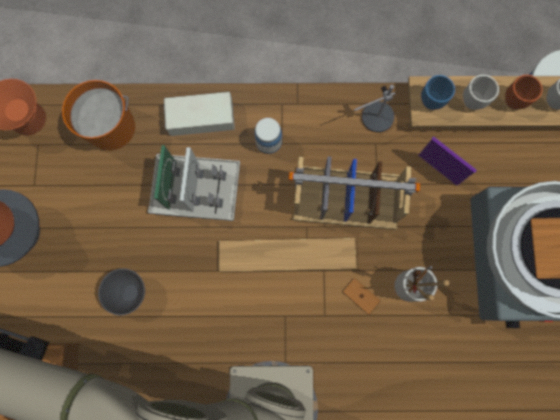

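View pics/side0.png

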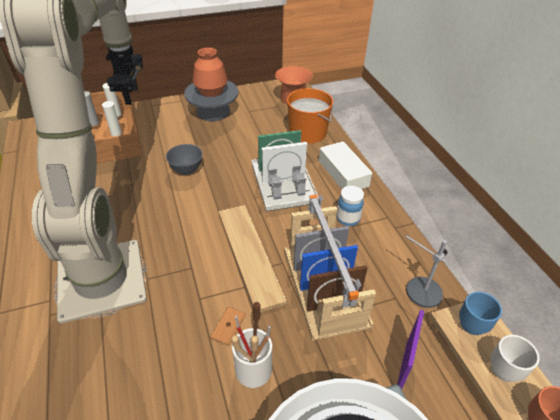

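The top view shows the carrier around (352,195) with the bar plugs at (292,175) and (417,187). The board is at (288,255). The rack is at (195,187), with green at 163, white at 190 and the empty leaves near 215. Blue candidates are the upright bat at (351,190), the purple slab at (447,160), and the blue cup and glaze jar. Only the bat at (351,190) stands between dowels in the carrier, so it's the one meant. An enlarged crop will confirm it.

```bash
cat > h.py <<'E'
from bench import r
import cv2,numpy as np
from scipy.spatial.transform import Rotation as R
def ray(n,uv):
    p=r.camera_params(n);V=np.array(p["view"]);Rm=V[:3,:3];o=-Rm.T@V[:3,3]
    d=np.array([(uv[0]-p["cx"])/p["fx"],-(uv[1]-p["cy"])/p["fy"],-1.]);return o,Rm.T@d
def onz(n,uv,z):
    o,d=ray(n,uv);return o+d*(z-o[2])/d[2]
def proj(n,P):
    p=r.camera_params(n);V=np.array(p["view"]);c=V[:3,:3]@np.array(P)+V[:3,3]
    return np.array([p["cx"]+p["fx"]*c[0]/-c[2],p["cy"]-p["fy"]*c[1]/-c[2]])
def tri(uv1,uv2,n1="top",n2="side"):
    o1,d1=ray(n1,uv1);o2,d2=ray(n2,uv2)
    t=np.linalg.lstsq(np.c_[d1,-d2],o2-o1,rcond=None)[0]
    a,b=o1+t[0]*d1,o2+t[1]*d2;return (a+b)/2,np.linalg.norm(a-b)
def blobs(n,im,lo,hi,roi,amin=8):
    x0,y0,x1,y1=roi;h=cv2.cvtColor(im[y0:y1,x0:x1],cv2.COLOR_RGB2HSV)
    m=cv2.inRange(h,np.array(lo),np.array(hi))
    k,l,s,c=cv2.connectedComponentsWithStats(m)
    out=[]
    for i in range(1,k):
        if s[i,4]>=amin:
            pts=np.argwhere(l==i)[:,::-1].astype(np.float32)+[x0,y0]
            out.append((s[i,4],pts.mean(0).round(1),cv2.minAreaRect(pts.astype(np.float32))))
    return sorted(out,key=lambda t:-t[0])
E
python3 - <<'E'
from h import *
top=r.camera("top");side=r.camera("side")
np.save("top.npy",top);np.save("side.npy",side)
for n,im,roi in(("top",top,(270,150,430,230)),("side",side,(295,185,375,310))):
    for a,c,q in blobs(n,im,(3,170,120),(14,255,255),roi,5)[:5]: print(n,"orange",a,c,onz(n,c,.197).round(3))
for n,im,roi in(("top",top,(270,130,430,240)),("side",side,(280,220,380,320))):
    for a,c,q in blobs(n,im,(108,150,60),(125,255,255),roi)[:3]: print(n,"blue",a,c,[np.round(x,1) for x in q])
a=cv2.resize(top[140:280,140:430],None,fx=2.7,fy=2.7,interpolation=cv2.INTER_CUBIC)
cv2.imwrite("pics/c1.png",a[:,:,::-1])
b=cv2.resize(side[120:340,210:390],None,fx=2.7,fy=2.7,interpolation=cv2.INTER_CUBIC)
cv2.imwrite("pics/c2.png",b[:,:,::-1])
E
```

```text
top orange 28 [417.6 186.6] [ 0.587 -0.39   0.197]
top orange 23 [290.3 175.1] [ 0.62  -0.054  0.197]
side orange 64 [353.  295.1] [ 0.585 -0.393  0.197]
side orange 9 [312.6 196.1] [ 0.62  -0.054  0.197]
top blue 90 [351.  199.6] [array([350.8, 199.5]), array([ 4.2, 25.2]), np.float64(3.4)]
top blue 49 [353.2 168.6] [array([353.2, 168.5]), array([ 2.8, 17. ]), np.float64(4.4)]
side blue 412 [310.7 264.1] [array([309.2, 265.3]), array([23.2, 48. ]), np.float64(36.0)]
side blue 254 [324.3 266.6] [array([322.6, 266. ]), array([11.5, 27.6]), np.float64(79.7)]
side blue 213 [348.8 253.4] [array([347.5, 256. ]), array([20., 17.]), np.float64(90.0)]
```

View pics/c1.png

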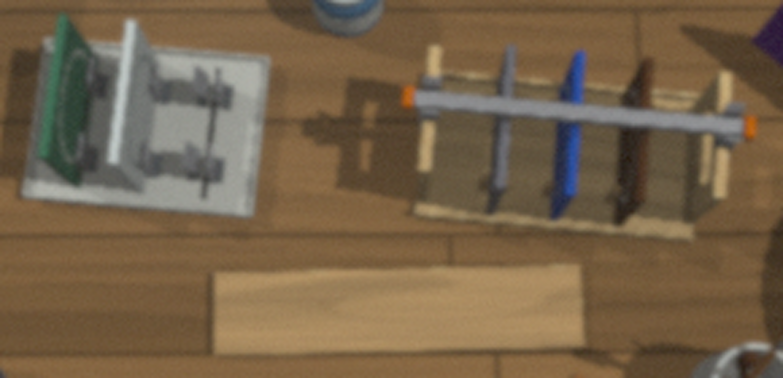

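View pics/c2.png

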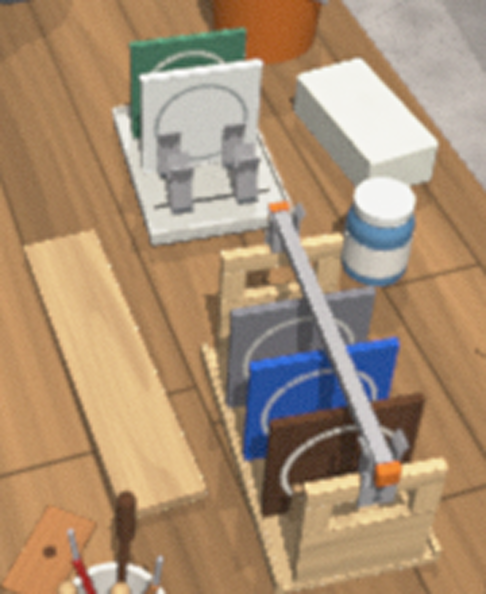

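The crops confirm it: the blue bat is in the carrier's middle place, under the bar, between grey and brown. The free rack slot is the one nearest the carrier, with bare leaves at crop c1 around (190-220, 85 and 165).

Run:
```python
from h import *
c1=lambda u,v:(u/2.7+140,v/2.7+140); c2=lambda u,v:(u/2.7+210,v/2.7+120)
def rect(name,P):
    P=np.array(P);c=P.mean(0);print(name,P.round(3).tolist(),"c",c.round(4))
    for a,b in((0,1),(1,2),(2,3),(3,0)):
        d=P[b]-P[a];print("  len",np.hypot(*d[:2]).round(3),"dir deg",np.degrees(np.arctan2(d[1],d[0])).round(1))
rect("board",[onz("top",c1(*q),.018) for q in((212,272),(582,264),(585,346),(214,354))])
rect("board side",[onz("side",c2(*q),.018) for q in((25,243),(95,231),(207,490),(143,517))])
rect("rack",[onz("top",c1(*q),.029) for q in((47,38),(270,57),(253,215),(22,197))])
rect("rackside right",[onz("side",c2(*q),.029) for q in((112,110),(152,240),(296,218))])
for n,z,a,b in(("blue top",.162,(581,52),(573,195)),):
    A,B=onz("top",c1(*a),z),onz("top",c1(*b),z);print(n,A.round(3),B.round(3),((A+B)/2).round(3),np.hypot(*(A-B)[:2]).round(3))
A,B=onz("side",c2(248,361),.162),onz("side",c2(397,340),.162);print("blue side",A.round(3),B.round(3),((A+B)/2).round(3),np.hypot(*(A-B)[:2]).round(3))
A,B=onz("side",c2(142,73),.17),onz("side",c2(262,61),.17);print("white side",A.round(3),B.round(3),((A+B)/2).round(3),np.hypot(*(A-B)[:2]).round(3))
for a in ((170,140),(234,130),(180,170),(244,160)): print("leaf top side",onz("side",c2(*a),.09).round(3))
```

```text
board [[0.471, 0.156, 0.018], [0.478, -0.247, 0.018], [0.389, -0.247, 0.018], [0.382, 0.152, 0.018]] c [ 0.4301 -0.0465  0.018 ]
  len 0.403 dir deg -89.0
  len 0.089 dir deg -179.7
  len 0.399 dir deg 91.0
  len 0.089 dir deg 2.7
board side [[0.386, 0.153, 0.018], [0.472, 0.147, 0.018], [0.479, -0.25, 0.018], [0.408, -0.26, 0.018]] c [ 0.4363 -0.0523  0.018 ]
  len 0.086 dir deg -3.9
  len 0.397 dir deg -89.1
  len 0.071 dir deg -171.9
  len 0.413 dir deg 93.0
rack [[0.734, 0.345, 0.029], [0.711, 0.095, 0.029], [0.532, 0.111, 0.029], [0.553, 0.364, 0.029]] c [0.6323 0.229  0.029 ]
  len 0.251 dir deg -95.3
  len 0.18 dir deg 174.9
  len 0.254 dir deg 85.3
  len 0.182 dir deg -5.9
rackside right [[0.555, 0.355, 0.029], [0.531, 0.1, 0.029], [0.711, 0.082, 0.029]] c [0.5988 0.1792 0.029 ]
  len 0.256 dir deg -95.3
  len 0.181 dir deg -5.5Traceback (most recent call last):
  File "<stdin>", line 10, in <module>
  File "<stdin>", line 6, in rect
IndexError: index 3 is out of bounds for axis 0 with size 3
```

```bash
cat >> h.py <<'E'
def go(P,ydeg):
    """shift (cm) & turn (rotvec) in present tool axes to reach TCP P pointing down with tool y at ydeg"""
    s=r.read_state();R0=R.from_quat(s["eef_rot"]);p0=np.array(s["ee_pos"])
    y=np.array([np.cos(np.radians(ydeg)),np.sin(np.radians(ydeg)),0]);z=np.array([0,0,-1.]);x=np.cross(y,z)
    T=R.from_matrix(np.c_[x,y,z]);out=[(R0.inv().apply(np.array(P)-p0)*100).round(2).tolist(),(R0.inv()*T).as_rotvec().round(3).tolist()]
    print("to",np.round(P,3),out);return out
E
python3 - <<'E'
from h import *
go((.45,.35,.32),30);go((.6035,-.222,.30),-5.6)
c1=lambda u,v:(u/2.7+140,v/2.7+140); c2=lambda u,v:(u/2.7+210,v/2.7+120)
for n,z,cam,f,a,b in(("blue top",.162,"top",c1,(581,52),(573,195)),("blue side",.162,"side",c2,(248,361),(397,340)),("white side",.17,"side",c2,(142,73),(262,61))):
    A,B=onz(cam,f(*a),z),onz(cam,f(*b),z);print(n,A.round(3),B.round(3),((A+B)/2).round(3),np.hypot(*(A-B)[:2]).round(3))
for a in ((170,140),(234,130),(180,170),(244,160)): print("leaf top side",onz("side",c2(*a),.09).round(3))
E
```

```text
to [0.45 0.35 0.32] [[-32.14, -15.4, -9.78], [-0.001, 0.0, 0.736]]
to [ 0.604 -0.222  0.3  ] [[-64.24, -65.17, -7.74], [-0.001, 0.001, 1.358]]
blue top [ 0.674 -0.233  0.162] [ 0.526 -0.22   0.162] [ 0.6   -0.226  0.162] 0.148
blue side [ 0.529 -0.215  0.162] [ 0.676 -0.235  0.162] [ 0.602 -0.225  0.162] 0.149
white side [0.563 0.241 0.17 ] [0.71 0.22 0.17] [0.637 0.23  0.17 ] 0.149
leaf top side [0.587 0.202 0.09 ]
leaf top side [0.669 0.196 0.09 ]
leaf top side [0.581 0.145 0.09 ]
leaf top side [0.661 0.139 0.09 ]
```

Call:
{"op": "carry_out", "data": {
  "steps": [
    [[-8,-4,-5,0,0,0.12],[-16,-8,-8,0,0,0.24],[-24,-12,-9.8,0,0,0.36],[-32,-15.4,-9.8,0,0,0.48],[-35.6,-21,-9.5,0,0,0.6],[-39,-26.5,-9,0,0,0.72],[-42.3,-30.4,-9,0,0,0.84],[-45.5,-35.4,-9,0,0,0.96],[-48.7,-40.4,-8.5,0,0,1.08],[-52,-45.4,-8,0,0,1.2],[-55.2,-50.4,-7.74,0,0,1.3],[-58.4,-55.4,-7.74,0,0,1.358],[-61.4,-60.4,-7.74,0,0,1.358],[-64.2,-65.2,-7.74,0,0,1.358],[-64.2,-65.2,-7.74,0,0,1.358],[-64.2,-65.2,-7.74,0,0,1.358],[-64.2,-65.2,-7.74,0,0,1.358],[-64.2,-65.2,-7.74,0,0,1.358],[-64.2,-65.2,-7.74,0,0,1.358],[-64.2,-65.2,-7.74,0,0,1.358]]
  ],
  "hand": -1
}}

```text
time: 1.87
ee_pos: [0.5681, -0.1214, 0.2998]
eef_rot: [0.741, 0.672, 0.0, 0.0]
ft_force: [1.2, 0.7, -0.0]
width: 0.087
grip_force: 0.0
```

Run:
```python
from h import *
s=r.read_state();print(s["time"],np.round(s["ee_pos"],4),np.round(s["joint_positions"],2))
go((.6035,-.222,.30),-5.6);go((.6035,-.222,.185),-5.6)
```

```text
1.8667 [ 0.5681 -0.1214  0.2998] [-0.44  0.23  0.69  1.49 -0.15  1.47  0.16]
to [ 0.604 -0.222  0.3  ] [[-9.66, 4.5, -0.03], [0.001, -0.0, 0.0]]
to [ 0.604 -0.222  0.185] [[-9.67, 4.5, 11.47], [0.001, -0.0, 0.0]]
```

Call:
{"op": "carry_out", "data": {
  "steps": [
    [[-3,1.5,0,0,0,0],[-6,3,0,0,0,0],[-9.66,4.5,0,0,0,0],[-9.66,4.5,0,0,0,0],[-9.66,4.5,0,0,0,0],[-9.66,4.5,0,0,0,0],[-9.66,4.5,3,0,0,0],[-9.66,4.5,5,0,0,0],[-9.66,4.5,5,0,0,0],[-9.66,4.5,5,0,0,0]]
  ]
}}

```text
time: 2.7
ee_pos: [0.6031, -0.2182, 0.2496]
eef_rot: [0.74, 0.672, 0.0, -0.001]
ft_force: [-0.5, 0.2, 1.3]
width: 0.0869
grip_force: 0.0
```

Run:
```python
from h import *
s=r.read_state();print(s["time"],np.round(s["ee_pos"],4))
go((.6035,-.222,.185),-5.6)
t=r.camera("top");sd=r.camera("side")
a=cv2.resize(t[130:240,260:440],(790,483),interpolation=cv2.INTER_CUBIC);b=cv2.resize(sd[170:320,270:400],(693,800)[:2],interpolation=cv2.INTER_CUBIC)
b=cv2.resize(b,(520,600))
im=np.hstack([cv2.resize(a,(420,256)),b[:256*2][::2,::2][:256]]) if 0 else b
cv2.imwrite("pics/s1.png",b[:,:,::-1])
```

```text
2.7 [ 0.6031 -0.2182  0.2496]
to [ 0.604 -0.222  0.185] [[-0.38, 0.08, 6.46], [-0.001, -0.001, 0.002]]
```

View pics/s1.png

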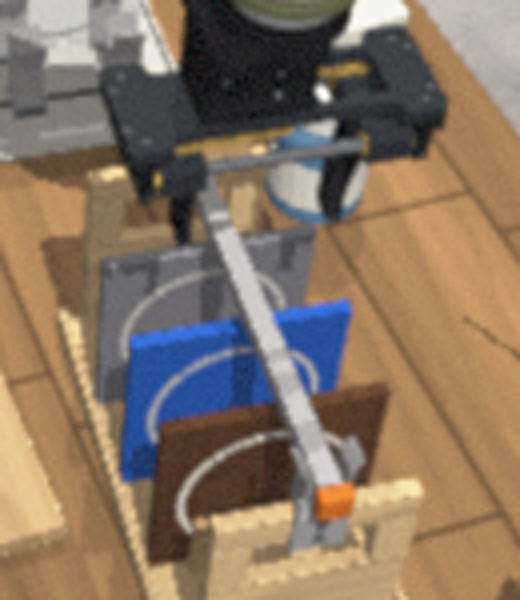

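The open fingers (crop about (180,210) and (335,170)) straddle the bar, so I'm going down and gripping.

Call:
{"op": "carry_out", "data": {
  "steps": [
    [[-0.2,0,2,0,0,0],[-0.4,0.1,4,0,0,0],[-0.4,0.1,5.5,0,0,0],[-0.4,0.1,6.4,0,0,0],[-0.4,0.1,6.4,0,0,0],[-0.4,0.1,6.4,0,0,0]]
  ]
}}

```text
time: 3.3
ee_pos: [0.6042, -0.2241, 0.1867]
eef_rot: [0.741, 0.672, 0.0, 0.0]
ft_force: [-0.6, 0.6, 1.2]
width: 0.0869
grip_force: 0.0
```

Call:
{"op": "carry_out", "data": {
  "steps": [
    [[0,0,0,0,0,0],[0,0,0,0,0,0],[0,0,0,0,0,0],[0,0,0,0,0,0],[0,0,0,0,0,0],[0,0,0,0,0,0],[0,0,0,0,0,0],[0,0,0,0,0,0],[0,0,0,0,0,0],[0,0,0,0,0,0]]
  ],
  "hand": 1,
  "squeeze": 45
}}

```text
time: 4.13
ee_pos: [0.6037, -0.2242, 0.1855]
eef_rot: [0.741, 0.672, 0.0, -0.0]
ft_force: [0.4, 0.4, 0.6]
width: 0.0282
grip_force: 0.0
```

Call:
{"op": "carry_out", "data": {
  "steps": [
    [[0,0,0,0,0,0],[0,0,0,0,0,0],[0,0,0,0,0,0],[0,0,0,0,0,0],[0,0,0,0,0,0],[0,0,0,0,0,0],[0,0,0,0,0,0]]
  ]
}}

```text
time: 4.72
ee_pos: [0.6036, -0.2242, 0.1855]
eef_rot: [0.741, 0.672, -0.0, -0.0]
ft_force: [-2.4, 0.1, 0.7]
width: 0.0148
grip_force: 45.0
```

Call:
{"op": "carry_out", "data": {
  "steps": [
    [[0,0,-0.5,0,0,0],[0,0,-1.5,0,0,0],[0,0,-2.5,0,0,0],[0,0,-4,0,0,0],[0,0,-5.5,0,0,0],[0,0,-7,0,0,0],[0,0,-8.5,0,0,0],[0,0,-9.5,0,0,0],[0,0,-10,0,0,0],[0,0,-10,0,0,0],[0,0,-10,0,0,0],[0,0,-10,0,0,0]]
  ]
}}

```text
time: 5.72
ee_pos: [0.6035, -0.224, 0.2846]
eef_rot: [0.741, 0.672, -0.0, -0.001]
ft_force: [0.7, 1.0, -2.3]
width: 0.0147
grip_force: 45.0
```

Run:
```python
from h import *
s=r.read_state();print(s["time"],np.round(s["ee_pos"],4),s["ft_force"],s["torque"],s["width"])
t=r.camera("top");sd=r.camera("side")
for n,im,roi in(("top",t,(230,120,450,250)),("side",sd,(250,120,400,320))):
    for a,c,q in blobs(n,im,(3,170,120),(14,255,255),roi,5)[:4]: print(n,"orange",a,c,onz(n,c,.297).round(3))
go((.431,-.048,.285),1);go((.431,-.048,.06),1);go((.431,-.048,.023),1)
```

```text
5.7167 [ 0.6035 -0.224   0.2846] [ 0.74740241  0.95434349 -2.25756499] [-0.06634503  0.02906356 -0.02042448] 0.014698824173690799
top orange 16 [427.9 177.1] [ 0.586 -0.389  0.297]
side orange 641 [310.4 129.1] [0.674 0.119 0.297]
side orange 87 [359.9 268.9] [ 0.585 -0.396  0.297]
side orange 10 [314.6 168.6] [ 0.618 -0.055  0.297]
to [ 0.431 -0.048  0.285] [[15.83, -18.89, -0.0], [-0.001, -0.0, -0.115]]
to [ 0.431 -0.048  0.06 ] [[15.82, -18.86, 22.5], [-0.001, -0.0, -0.115]]
to [ 0.431 -0.048  0.023] [[15.82, -18.86, 26.2], [-0.001, -0.0, -0.115]]
```

Call:
{"op": "carry_out", "data": {
  "steps": [
    [[1,-1.2,0,0,0,0],[3,-3.6,0,0,0,-0.02],[5.5,-6.6,0,0,0,-0.04],[8,-9.6,0,0,0,-0.06],[10.5,-12.6,0,0,0,-0.08],[13,-15.6,0,0,0,-0.1],[15,-18,0,0,0,-0.115],[15.83,-18.87,0,0,0,-0.115],[15.83,-18.87,1.5,0,0,-0.115],[15.83,-18.87,4,0,0,-0.115],[15.83,-18.87,7,0,0,-0.115],[15.83,-18.87,10,0,0,-0.115],[15.83,-18.87,13,0,0,-0.115],[15.83,-18.87,16,0,0,-0.115],[15.83,-18.87,19,0,0,-0.115],[15.83,-18.87,21,0,0,-0.115],[15.83,-18.87,22,0,0,-0.115],[15.83,-18.87,22.5,0,0,-0.115],[15.83,-18.87,22.5,0,0,-0.115],[15.83,-18.87,22.5,0,0,-0.115]]
  ]
}}

```text
time: 7.48
ee_pos: [0.4321, -0.0482, 0.0614]
eef_rot: [0.701, 0.713, 0.0, 0.0]
ft_force: [0.7, 0.7, -3.1]
width: 0.0143
grip_force: 45.0
```

Run:
```python
from h import *
s=r.read_state();print(s["time"],np.round(s["ee_pos"],4),s["ft_force"],s["torque"],s["width"])
t=r.camera("top");sd=r.camera("side")
for n,im,roi in(("top",t,(200,200,400,300)),("side",sd,(200,170,300,320))):
    for a,c,q in blobs(n,im,(3,170,120),(14,255,255),roi,5)[:4]: print(n,"orange",a,c,onz(n,c,.072).round(3))
go((.431,-.048,.023),1)
```

```text
7.4833 [ 0.4321 -0.0482  0.0614] [ 0.69214534  0.74379937 -3.13972439] [-0.07636258  0.07532229  0.00294768] 0.014344329315712317
top orange 19 [346.9 250. ] [ 0.436 -0.214  0.072]
top orange 8 [227.6 252. ] [0.431 0.122 0.072]
side orange 47 [267.7 284.7] [ 0.435 -0.218  0.072]
to [ 0.431 -0.048  0.023] [[0.01, -0.15, 3.87], [0.002, -0.001, -0.0]]
```

Call:
{"op": "carry_out", "data": {
  "steps": [
    [[0,0,0.8,0,0,0],[0,0,1.6,0,0,0],[0,0,2.3,0,0,0],[0,0,2.8,0,0,0],[0,0,3.2,0,0,0],[0,0,3.4,0,0,0],[0,0,3.5,0,0,0],[0,0,3.6,0,0,0],[0,0,3.65,0,0,0],[0,0,3.7,0,0,0],[0,0,3.7,0,0,0],[0,0,3.7,0,0,0]]
  ]
}}

```text
time: 8.58
ee_pos: [0.4315, -0.0482, 0.0237]
eef_rot: [0.701, 0.713, 0.0, 0.0]
ft_force: [-0.3, 0.2, -1.8]
width: 0.0145
grip_force: 45.0
```

Call:
{"op": "carry_out", "data": {
  "steps": [
    [[0,0,0.05,0,0,0],[0,0,0.1,0,0,0],[0,0,0.15,0,0,0],[0,0,0.2,0,0,0],[0,0,0.2,0,0,0],[0,0,0.2,0,0,0]]
  ]
}}

```text
time: 9.08
ee_pos: [0.4315, -0.0482, 0.0219]
eef_rot: [0.701, 0.713, 0.0, -0.0]
ft_force: [-2.8, 0.7, 5.3]
width: 0.0148
grip_force: 45.0
```

Board contact is at about 5 N, so I'm opening.

Call:
{"op": "carry_out", "data": {
  "steps": [
    [[0,0,0,0,0,0],[0,0,0,0,0,0],[0,0,0,0,0,0],[0,0,0,0,0,0],[0,0,0,0,0,0],[0,0,0,0,0,0],[0,0,-0.5,0,0,0],[0,0,-2,0,0,0],[0,0,-5,0,0,0],[0,0,-9,0,0,0],[0,0,-13,0,0,0],[0,0,-17,0,0,0],[0,0,-21,0,0,0],[0,0,-25,0,0,0],[0,0,-27,0,0,0],[0,0,-27,0,0,0],[0,0,-27,0,0,0]]
  ],
  "hand": -0.3
}}

```text
time: 10.5
ee_pos: [0.4318, -0.0484, 0.2927]
eef_rot: [0.701, 0.713, 0.001, 0.001]
ft_force: [0.1, -0.6, -0.6]
width: 0.0569
grip_force: 0.0
```

Run:
```python
from h import *
s=r.read_state();print(s["time"],np.round(s["ee_pos"],4),s["width"])
t=r.camera("top");sd=r.camera("side")
for n,im,roi in(("top",t,(200,200,400,300)),("side",sd,(200,170,300,320))):
    for a,c,q in blobs(n,im,(3,170,120),(14,255,255),roi,5)[:4]: print(n,"orange",a,c,onz(n,c,.034).round(3))
for n,im,roi in(("top",t,(300,130,420,240)),):
    for a,c,q in blobs(n,im,(108,150,60),(125,255,255),roi)[:3]: print(n,"blue",a,c,[np.round(x,1) for x in q])
w=np.hstack([cv2.resize(t[150:250,140:420],(790,282)),])
w2=cv2.resize(sd[130:310,215:395],(310,310));pad=np.zeros((310,790,3),np.uint8);pad[:,:310]=w2
w3=cv2.resize(sd[200:330,200:400],(476,310));pad[:,314:]=w3
cv2.imwrite("pics/s2.png",np.vstack([w,pad])[:,:,::-1])
```

```text
10.5 [ 0.4318 -0.0484  0.2927] 0.056904409291732086
top orange 14 [345.5 252. ] [ 0.434 -0.214  0.034]
side orange 39 [267.6 293.2] [ 0.434 -0.218  0.034]
side orange 12 [234.5 209.8] [0.43  0.123 0.034]
top blue 168 [351.9 187.1] [array([351.9, 186. ]), array([ 3.6, 52.2]), np.float64(3.3)]
```

View pics/s2.png

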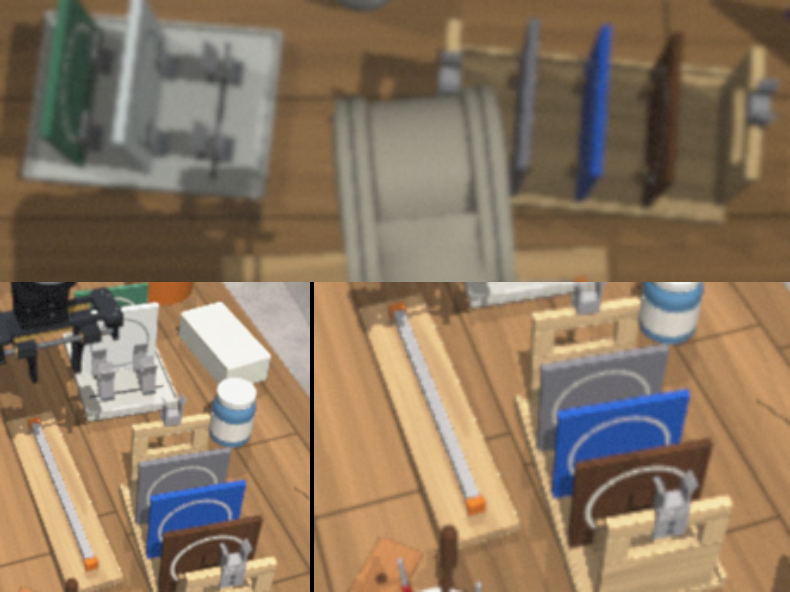

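The bar lies on the board with its plugs at (.434,-.214) and (.430,.123). The bats stand undisturbed, and the empty slot's floor line is visible in the top panel near x≈218.

Run:
```python
from h import *
f=lambda u,v:(u/2.82+140,v/2.82+150)
print("slot line",onz("top",f(222,45),.02).round(4),onz("top",f(215,175),.02).round(4))
for a in((604,28),(612,30),(590,190),(600,192)):print("blue top pts",onz("top",f(*a),.162).round(4))
for a in((451,72),(762,100)):print("bracket",onz("top",f(*a),.2).round(4))
go((.601,-.2255,.26),84.4);go((.601,-.2255,.12),84.4)
```

```text
slot line [0.6986 0.1604 0.02  ] [0.5565 0.1645 0.02  ]
blue top pts [ 0.6721 -0.2297  0.162 ]
blue top pts [ 0.67   -0.2374  0.162 ]
blue top pts [ 0.5122 -0.2117  0.162 ]
blue top pts [ 0.5103 -0.2211  0.162 ]
bracket [ 0.618  -0.0799  0.2   ]
bracket [ 0.5899 -0.3696  0.2   ]
to [ 0.601 -0.226  0.26 ] [[-18.0, 16.71, 3.07], [-0.001, -0.001, -1.456]]
to [ 0.601 -0.226  0.12 ] [[-18.0, 16.72, 17.07], [-0.001, -0.001, -1.456]]
```

Call:
{"op": "carry_out", "data": {
  "steps": [
    [[-1.5,1.4,0,0,0,-0.12],[-3,2.8,0,0,0,-0.24],[-4.5,4.2,0,0,0,-0.36],[-6,5.6,0,0,0,-0.48],[-7.5,7,0,0,0,-0.6],[-9,8.4,0,0,0,-0.72],[-10.5,9.8,0,0,0,-0.84],[-12,11.2,0,0,0,-0.96],[-13.5,12.5,0,0,0,-1.08],[-15,13.9,0,0,0,-1.2],[-16.5,15.3,0,0,0,-1.32],[-18,16.7,0,0,0,-1.44],[-18.05,16.8,0,0,0,-1.456],[-18.05,16.8,3,0,0,-1.456],[-18.05,16.8,6,0,0,-1.456],[-18.05,16.8,6,0,0,-1.456],[-18.05,16.8,6,0,0,-1.456],[-18.05,16.8,6,0,0,-1.456],[-18.05,16.8,6,0,0,-1.456]]
  ],
  "hand": 0.3
}}

```text
time: 12.18
ee_pos: [0.603, -0.226, 0.2335]
eef_rot: [0.049, 0.999, -0.0, 0.001]
ft_force: [-0.7, -0.3, 0.0]
width: 0.0306
grip_force: 0.0
```

Run:
```python
from h import *
s=r.read_state();print(s["time"],np.round(s["ee_pos"],4),s["width"],np.round(s["joint_positions"],2))
sd=r.camera("side")
cv2.imwrite("pics/s3.png",cv2.resize(sd[170:320,260:400],(560,600))[:,:,::-1])
go((.602,-.225,.12),84.4)
```

```text
12.1833 [ 0.603  -0.226   0.2335] 0.030613851695650077 [-0.24  0.43  0.72  1.43 -0.28  1.39  1.96]
to [ 0.602 -0.225  0.12 ] [[0.15, 0.1, 11.34], [-0.0, 0.002, -0.0]]
```

View pics/s3.png

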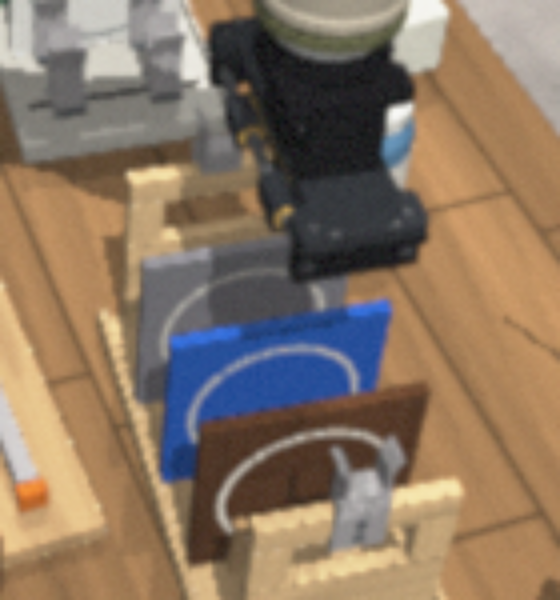

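The gripper sits over the blue bat with its finger line across the thickness. The fingers can pass between the neighbours.

Call:
{"op": "carry_out", "data": {
  "steps": [
    [[0,0.1,2,0,0,0],[0,0.1,4,0,0,0],[0,0.1,5.5,0,0,0],[0,0.1,7,0,0,0],[0,0.1,8.5,0,0,0],[0,0.1,10,0,0,0],[0,0.1,11,0,0,0],[0,0.1,11.2,0,0,0],[0,0.1,11.2,0,0,0],[0,0.1,11.2,0,0,0]]
  ]
}}

```text
time: 13.07
ee_pos: [0.6031, -0.2251, 0.1207]
eef_rot: [0.049, 0.999, -0.0, 0.001]
ft_force: [0.4, -0.4, 0.6]
width: 0.0304
grip_force: 0.0
```

Call:
{"op": "carry_out", "data": {
  "steps": [
    [[0,0,0,0,0,0],[0,0,0,0,0,0],[0,0,0,0,0,0],[0,0,0,0,0,0],[0,0,0,0,0,0],[0,0,0,0,0,0],[0,0,0,0,0,0],[0,0,0,0,0,0]]
  ],
  "hand": 1,
  "squeeze": 50
}}

```text
time: 13.73
ee_pos: [0.6027, -0.2249, 0.1199]
eef_rot: [0.049, 0.999, 0.0, 0.0]
ft_force: [-1.3, 0.6, 4.0]
width: 0.0097
grip_force: 50.0
```

Call:
{"op": "carry_out", "data": {
  "steps": [
    [[0,0,-0.5,0,0,0],[0,0,-1.5,0,0,0],[0,0,-3,0,0,0],[0,0,-5,0,0,0],[0,0,-7,0,0,0],[0,0,-9,0,0,0],[0,0,-11,0,0,0],[0,0,-13,0,0,0],[0,0,-15,0,0,0],[0,0,-17,0,0,0],[0,0,-19,0,0,0],[0,0,-21,0,0,0],[0,0,-23,0,0,0],[0,0,-24,0,0,0],[0,0,-24,0,0,0],[0,0,-24,0,0,0]]
  ]
}}

```text
time: 15.07
ee_pos: [0.6025, -0.2249, 0.3593]
eef_rot: [0.049, 0.999, 0.0, 0.0]
ft_force: [-0.5, -1.3, -2.4]
width: 0.0094
grip_force: 50.0
```

Run:
```python
from h import *
s=r.read_state();print(s["time"],np.round(s["ee_pos"],4),s["width"],np.round(s["ft_force"],1),np.round(s["joint_positions"],2))
go((.628,.160,.36),84.7);go((.628,.160,.23),84.7)
```

```text
15.0667 [ 0.6025 -0.2249  0.3593] 0.009449477667539613 [-0.5 -1.3 -2.4] [-0.22  0.41  0.75  1.19 -0.27  1.64  1.94]
to [0.628 0.16  0.36 ] [[1.23, 38.56, -0.07], [0.0, 0.0, -0.006]]
to [0.628 0.16  0.23 ] [[1.23, 38.56, 12.93], [0.0, 0.0, -0.006]]
```

Call:
{"op": "carry_out", "data": {
  "steps": [
    [[0,1,0,0,0,0],[0.1,3,0,0,0,0],[0.2,6,0,0,0,0],[0.3,9,0,0,0,0],[0.4,12.5,0,0,0,0],[0.5,16,0,0,0,0],[0.6,19.5,0,0,0,0],[0.7,23,0,0,0,0],[0.8,26.5,0,0,0,0],[0.9,30,0,0,0,0],[1,33,0,0,0,0],[1.1,36,0,0,0,0],[1.23,38,0,0,0,-0.006],[1.23,38.6,0,0,0,-0.006],[1.23,38.6,0,0,0,-0.006],[1.23,38.6,0,0,0,-0.006],[1.23,38.6,4,0,0,-0.006],[1.23,38.6,8,0,0,-0.006],[1.23,38.6,11.5,0,0,-0.006],[1.23,38.6,12.9,0,0,-0.006]]
  ]
}}

```text
time: 16.73
ee_pos: [0.626, 0.1577, 0.2255]
eef_rot: [0.047, 0.999, -0.001, -0.003]
ft_force: [-0.2, 0.2, -1.7]
width: 0.01
grip_force: 50.0
```

Call:
{"op": "carry_out", "data": {
  "steps": [
    [[0,0,0,0,0,0],[0,0,0,0,0,0],[0,0,0,0,0,0],[0,0,0,0,0,0]]
  ]
}}

```text
time: 17.07
ee_pos: [0.6291, 0.1599, 0.2328]
eef_rot: [0.046, 0.999, 0.001, 0.001]
ft_force: [-0.5, -0.3, -2.4]
width: 0.0094
grip_force: 50.0
```

Run:
```python
from h import *
s=r.read_state();print(s["time"],np.round(s["ee_pos"],4),s["width"],np.round(s["ft_force"],1))
sd=r.camera("side");t=r.camera("top")
A=cv2.resize(sd[120:220,240:330],(540,600));cv2.imwrite("pics/s4.png",A[:,:,::-1])
h=cv2.cvtColor(sd,cv2.COLOR_RGB2HSV)
for a,c,q in blobs("side",sd,(108,140,60),(125,255,255),(230,90,350,220),20)[:3]: print(a,c,cv2.boxPoints(q).round(1).tolist())
# predicted bat lower corners in side view from the held pose
x=np.array([np.cos(np.radians(-5.3)),np.sin(np.radians(-5.3)),0]);c=np.array(s["ee_pos"])
for sx in(-1,1): print("pred low corner",proj("side",c+[0,0,-.108]+sx*.075*x).round(1),"top",proj("side",c+[0,0,.042]+sx*.075*x).round(1))
```

```text
17.0667 [0.6291 0.1599 0.2328] 0.009420577554309192 [-0.5 -0.3 -2.4]
645 [290.4 153.1] [[275.0, 140.0], [306.0, 140.0], [306.0, 166.0], [275.0, 166.0]]
590 [285.5 150.6] [[263.8999938964844, 133.1999969482422], [314.0, 127.9000015258789], [318.1000061035156, 167.1999969482422], [268.1000061035156, 172.5]]
pred low corner [266.9 172.2] top [266.6 133.4]
pred low corner [311.7 165.8] top [314.8 127.3]
```

View pics/s4.png

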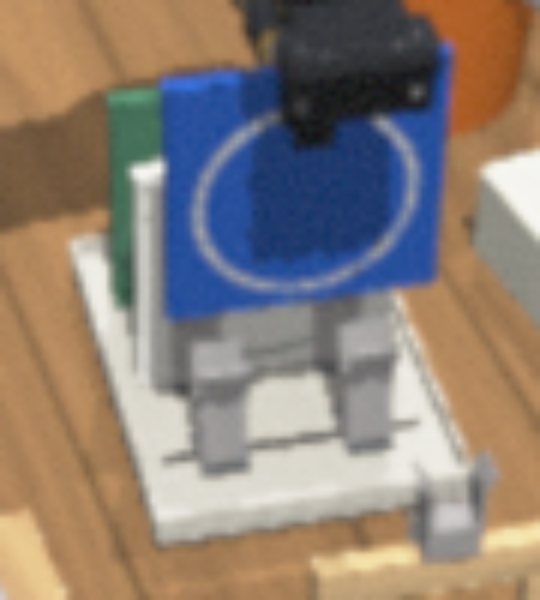

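Run:
```python
from h import *
f=lambda u,v:(u/6+240,v/6+120)
a,b=onz("side",f(165,460),.02),onz("side",f(420,425),.02);print("line",a.round(4),b.round(4),((a+b)/2).round(4),np.degrees(np.arctan2(*(b-a)[1::-1])).round(1))
for q in((225,470),(370,447)):print("foot",onz("side",f(*q),.02).round(4))
for q in((217,350),(365,325)):print("leaf top",onz("side",f(*q),.09).round(4))
for q in((158,543),(470,470)):print("rim corners",onz("side",f(*q),0).round(4),onz("side",f(q[0],q[1]-20),.029).round(4))
p=np.array([.6291,.1599,0]);x=np.array([.9957,-.0923,0]);y=np.array([.0923,.9957,0])
for yy in(-.0125,.0125):
  for sx in(-.042,.042):print("pred leaf top px crop",((proj("side",p+[0,0,.09]+sx*x+yy*y)-[240,120])*6).round(0))
for sx in(-.075,.075):print("pred slot floor px",((proj("side",p+[0,0,.02]+sx*x)-[240,120])*6).round(0))
```

```text
line [0.555  0.1636 0.02  ] [0.7024 0.1469 0.02  ] [0.6287 0.1552 0.02  ] -6.4
foot [0.5845 0.1454 0.02  ]
foot [0.6687 0.1383 0.02  ]
leaf top [0.5864 0.1673 0.09  ]
leaf top [0.6712 0.1624 0.09  ]
rim corners [0.5373 0.1208 0.    ] [0.5333 0.1076 0.029 ]
rim corners [0.7249 0.1227 0.    ] [0.7173 0.1099 0.029 ]
pred leaf top px crop [226. 368.]
pred leaf top px crop [375. 347.]
pred leaf top px crop [215. 339.]
pred leaf top px crop [363. 318.]
pred slot floor px [162. 456.]
pred slot floor px [418. 418.]
```

Call:
{"op": "carry_out", "data": {
  "steps": [
    [[-0.05,-0.15,0.5,0,0,0],[-0.05,-0.15,1.5,0,0,0],[-0.05,-0.15,2.5,0,0,0],[-0.05,-0.15,3.5,0,0,0],[-0.05,-0.15,4.3,0,0,0],[-0.05,-0.15,5,0,0,0],[-0.05,-0.15,5.4,0,0,0],[-0.05,-0.15,5.4,0,0,0],[-0.05,-0.15,5.4,0,0,0]]
  ]
}}

```text
time: 17.92
ee_pos: [0.6284, 0.1592, 0.1766]
eef_rot: [0.046, 0.999, 0.0, -0.0]
ft_force: [0.7, 0.6, -2.1]
width: 0.0097
grip_force: 50.0
```

Call:
{"op": "carry_out", "data": {
  "steps": [
    [[0,0,0.3,0,0,0],[0,0,0.6,0,0,0],[0,0,0.9,0,0,0],[0,0,1.2,0,0,0],[0,0,1.5,0,0,0],[0,0,1.8,0,0,0],[0,0,2.1,0,0,0],[0,0,2.1,0,0,0]]
  ],
  "squeeze": 60
}}

```text
time: 18.58
ee_pos: [0.6288, 0.159, 0.1555]
eef_rot: [0.046, 0.999, 0.0, 0.001]
ft_force: [2.5, 1.1, 0.1]
width: 0.0097
grip_force: 60.0
```

Call:
{"op": "carry_out", "data": {
  "steps": [
    [[0,0,0.3,0,0,0],[0,0,0.6,0,0,0],[0,0,0.9,0,0,0],[0,0,1.2,0,0,0],[0,0,1.5,0,0,0],[0,0,1.8,0,0,0],[0,0,2.1,0,0,0],[0,0,2.4,0,0,0],[0,0,2.6,0,0,0],[0,0,2.7,0,0,0],[0,0,2.7,0,0,0]]
  ]
}}

```text
time: 19.5
ee_pos: [0.6282, 0.159, 0.128]
eef_rot: [0.046, 0.999, -0.0, -0.0]
ft_force: [1.1, 1.8, -0.2]
width: 0.0099
grip_force: 60.0
```

Call:
{"op": "carry_out", "data": {
  "steps": [
    [[0,0,0.1,0,0,0],[0,0,0.2,0,0,0],[0,0,0.3,0,0,0],[0,0,0.3,0,0,0],[0,0,0.3,0,0,0]]
  ]
}}

```text
time: 19.92
ee_pos: [0.6283, 0.159, 0.1278]
eef_rot: [0.046, 0.999, 0.001, -0.0]
ft_force: [-9.9, -0.9, 22.0]
width: 0.0096
grip_force: 60.0
```

Floor contact: 22 N, and z stopped at the predicted 0.128. I'm easing off, releasing and going up.

Call:
{"op": "carry_out", "data": {
  "steps": [
    [[0,0,-0.2,0,0,0],[0,0,-0.2,0,0,0],[0,0,-0.2,0,0,0]]
  ]
}}

```text
time: 20.17
ee_pos: [0.6282, 0.159, 0.1279]
eef_rot: [0.046, 0.999, 0.0, -0.0]
ft_force: [-4.0, 0.4, 8.1]
width: 0.0097
grip_force: 60.0
```

Call:
{"op": "carry_out", "data": {
  "steps": [
    [[0,0,0,0,0,0],[0,0,0,0,0,0],[0,0,0,0,0,0],[0,0,0,0,0,0],[0,0,0,0,0,0],[0,0,-1,0,0,0],[0,0,-3,0,0,0],[0,0,-6,0,0,0],[0,0,-9,0,0,0],[0,0,-12,0,0,0],[0,0,-15,0,0,0],[0,0,-18,0,0,0],[0,0,-20,0,0,0],[0,0,-20,0,0,0],[0,-4,-20,0,0,0],[0,-8,-20,0,0,0],[0,-12,-20,0,0,0],[0,-15,-20,0,0,0],[0,-15,-20,0,0,0]]
  ],
  "hand": 0.3
}}

```text
time: 21.75
ee_pos: [0.6136, 0.0008, 0.3287]
eef_rot: [0.051, 0.999, -0.001, 0.001]
ft_force: [0.1, -0.0, 0.7]
width: 0.0305
grip_force: 0.0
```

Run:
```python
from h import *
s=r.read_state();print(s["time"],np.round(s["ee_pos"],4),s["width"],np.round(s["ft_force"],1))
sd=r.camera("side");t=r.camera("top")
A=cv2.resize(sd[120:220,230:340],(440,400));B=cv2.resize(t[140:230,140:250],(350,286));B=np.vstack([B,np.zeros((114,350,3),np.uint8)])
cv2.imwrite("pics/s5.png",np.hstack([A,B])[:,:,::-1])
c=np.array([.6285,.159,0]);x=np.array([.9957,-.0923,0])
for z in(.02,.17):print(z,[ ((proj("side",c+[0,0,z]+k*.075*x)-[230,120])*4).round(0).tolist() for k in(-1,1)])
```

```text
21.75 [0.6136 0.0008 0.3287] 0.03050236418043099 [ 0.1 -0.   0.7]
0.02 [[148.0, 305.0], [319.0, 279.0]]
0.17 [[147.0, 165.0], [330.0, 140.0]]
```

View pics/s5.png

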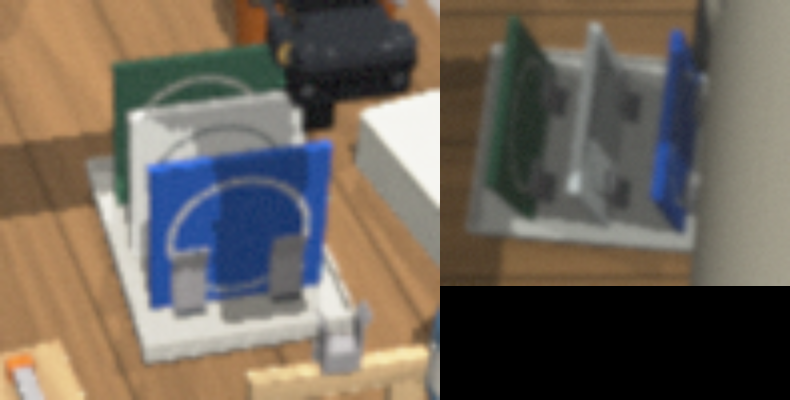

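The blue bat stands upright between the leaves. Its lower-left corner is at crop (150,305), against (148,305) predicted for fully home, and the white and green bats are unmoved. I'm handing in.

```bash
python3 -c "
from bench import r
print(r.close_job())"
```

```text
the job is handed in; nothing more can be done
None
```

I handed the job in at about 22 s: the keeper bar lies lengthwise on the ware board, the blue bat is pushed home on the floor of the rack's free slot, and the other bats I checked still stand in place; the judge gave no verdict.

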